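# Secure the antenna boom's clevis pin with its R-clip

### The job

Push the half-drawn clevis pin of the antenna boom's foot fully home by its head. Then take the R-clip with the red grip out of its blue stand and push its straight leg down through the pin's cross-hole until the bent leg has ridden over the pin and snapped round it, and let go. Work gently by feel, never forcing the clip or the pin, and leave the ferrite, the battery pack and the memory module where they lie.

Things in the scene. Friction and masses are not known exactly. Their poses are not given: they have to be found in the camera images.
- bracket: Fixed aluminium clevis foot with a grey boom along its +x, 65 mm up. Origin: centre of the base plate's underside (100 x 64 x 8 mm); x along the boom, y along the pin, z up. Two cheeks 36 mm wide, outer faces at y = -18 and +18 mm, tops at z = 83 mm. The steel pin, 18 mm thick, goes through both at z = 65 mm. Push the pin with under 40 N, the clip with under 25 N.
- bracket_eye (a point): Point on the pin's axis midway between the cheeks (same axes). The pin's round head, 26 mm wide, is at -y. When home it bears on a brass collar whose length differs each time and is not measured: the head's outer face is then 27 to 47 mm from here in -y, and the cross-hole's centre always 72 mm from that face in +y.
- hole_mean (a point): Point of the foot 35 mm in +y from bracket_eye and 9 mm above it, at the pin's top (z = 74 mm). With the pin home the mouth of its vertical 7.2 mm square cross-hole lies within 10 mm of this point along y (0 along x): find it by the push on the head, by eye or by feel. The pin ends 20 mm beyond the hole's centre.
- pin (a joint): How far the clevis pin is pushed in, in m: 0 fully drawn back, 0.030 home (head on the collar, hard stop). It starts between 0 and 0.008, slides along the foot's +y against about 5 N of friction, stays where left and cannot turn. Until it is home the cross-hole is not clear of the foot.
- clip: Steel R-clip with a ribbed red grip, 92 mm tall, about 50 g, upright in the stand. Origin: tip of its straight leg (5 mm thick, tapered to 4 at the tip); z up, x toward the bent leg, y across its plane. Bent leg: flared tip at x = 14, z = 13.5 mm, waist at x = 7.6, z = 21.7 mm. Riding over the pin takes 4 to 15 N, which drops at the snap; either way round will do, its plane across the pin.
- clip_seat (a point): Point on the straight leg's axis 30 mm above its tip. It lies on the pin's axis when the clip is snapped on.
- clip_grip (a point): Centre of the red grip (26 mm along x, 10 mm thick along y, 26 mm high), at x = 4, z = 79 mm of the clip: grasp it here from above across its 10 mm thickness, well above the legs so that the fingers clear the pin and cheeks.
- clip_leg (a joint): Spread of the clip's bent leg in rad: 0 relaxed, about 0.03 to 0.1 while its waist rides over the pin, near 0 again when snapped on. A spring (about 3 N m/rad, slightly preloaded) closes it.
- stand: Fixed blue plastic clip stand, 70 x 50 x 40 mm, with an upright slot 21 x 6 mm, 34 mm deep, in which the clip stands (it may lean up to 0.07 rad). Origin on its underside below the straight leg; x along the slot, z up. Lift the clip at least 40 mm straight up to clear it.
- ferrite: Loose grey clip-on ferrite, 22 x 34 x 20 mm, origin under its centre: leave alone.
- battery: Loose black battery pack, 75 x 130 x 22 mm, origin under its centre: leave alone.
- ram: Loose green memory module, 30 x 68 x 6 mm, origin under its centre: leave alone.

How it is judged:
By the outcome, as a careful person would: the job done as asked, in the order asked, and still so for the second after the job is handed in, with the robot touching nothing.
It also fails if it takes over 54 s, if anything falls off the work surface, if the arm or the gripper's body presses on something with over 40 N, if the wrist force passes 120 N, or if a joint passes its speed limit or range.

### The arm

A 6-joint arm with a two-finger parallel gripper is mounted at the origin on a cart in front of the work surface, level with it; the furniture and walls round the work are solid. World frame = base frame: x ahead of the robot, y to its left, z up, the work surface at z = 0. Lengths are in m, angles in degrees, forces in N, time in s.
With the tool pointing down it reaches from about 0.275 to 0.85 m from the base axis. Payload 19 kg.
Tool frame: the origin (TCP) lies at the very end of the fingers, on their centre line; the grasp point (between the pads) lies grip_point_offset behind it (grip_point_offset is the distance from the TCP to the grasp point, in m); z points along the fingers, y is the line along which they close (so a half turn about z gives the same grasp; the last joint's range is limited). The gripper opens to 85 mm and grips with 20 to 120 N. Pads are 22 mm wide; open, the fingers measure 114 mm over their backs; the gripper's body (76 mm by 85 mm) begins 54 mm behind the grasp point. The pads swing forward as they close: fully open they stand 13 mm farther back than shut.
Start: joints at [-81.646, 8.623, 82.357, -0, 89.026, -7.678], TCP at [0.159, -0.553, 0.231] pointing down, gripper open.
Joint ranges: [-160.23, 160.23], [-39.13, 120.54], [6.94, 153.29], [-79.49, 259.48], [9.18, 160.14], [-161.06, 161.06]. Speed limits (degrees/s): [108.29, 108.29, 127.2, 172.46, 172.46, 172.46].

### API

Orientations are given as a 3x3 rotation matrix whose columns are the frame's x, y, z axes.
In Python, from station import * gives the robot as it stands.
- The arm moves only by the tool jog_arm, never from a script. Its argument "plan" is a list of rows, each a list of 7 numbers: the shift along the tool's x, y, z in m, then the turn, a rotation vector about the tool's x, y, z in degrees, then the opening, from 0 (shut) to 1 (fully open). In form: [[x, y, z, wx, wy, wz, claw], ...]. A call has 1 to 8 rows; each row shifts and turns the commanded pose from where the row before left it, along the tool's axes as they then stand; what a row does not reach is not made up. A row lasts 1/8 s, in which the tool goes at most 62.5 mm and 10.7 degrees, less where a joint would pass 70% of its speed; a pose out of reach is approached as far as the arm can. A call with a gripper value outside its range is refused whole. The fingers move at their own pace and stop on an object; "force" is the grip in N (left out, the last holds). Time passes only in rows, so rows that do not move let the fingers close. It gives the time, the measured TCP pose, the force, the opening and the grip force at its end, in the units of the state.
- observe(): the state, without advancing time (a new reading comes with each control period).
- camera(name): name is "scene" or "top"; returns a dict with "img" (400x640x3 uint8, blue, green, red), "camera_matrix" (3x3 intrinsics, pixels), "rvec" (rotation vector, rad) and "tvec" (3), from world to camera coordinates, as OpenCV has them. Camera axes: x right, y down, z forward; pixel columns grow to the right and rows downward; lengths in m; the calibration is good to about 2 mm. A picture is of the moment at which its call begins. There is no depth.
- finish_job(): hands the job in; it is judged then, once.
Trained networks look in the newest picture that a camera, given by its name, has taken for a name from the list of things; names that differ only in an ending like _2 or _b are one class to them, and where a whole thing is asked for, a point or a joint stands for the part that bears it (a point fixed in the world has none). Each returns a list of dicts, best first, with "conf" (0 to 1); they miss things now and then, are a little off and sometimes report something else, mostly with a low value. They report only what shows in the picture. A call takes as long as a camera call.
- look_for(camera, target): "position" ([x, y, z] in m, in the coordinates of the camera as it stood for that picture, good to about 4 mm: the middle of the surface that is visible of it).
- regions_of(camera, target): "region" (400x640 bool, what is visible of it).
The state is a dict: "time_s": time; "joints": joint angles; "joint_vel": joint speeds; "joint_torque": joint torques, N m; "tool_pos": TCP position; "tool_rot": TCP orientation; "force": force on the tool from outside, world axes, zero at the start; "moment": the same for the moment, N m; "gripper_width": finger opening in m; "gripper_force": force on a finger pad.
Only numpy, scipy, OpenCV 4.12 (cv2) and the standard library are available. Lean on these libraries where they do the work, as an engineer would, in place of code of your own. Each camera call takes 0.05 s, during which the arm holds its last target. There are 200 camera calls.

## Working session

There is one attempt and no reset: what is moved stays moved. The work goes in short steps, Python scripts to look and compute and a tool call to move; the robot and the scene stay as the last step left them, time stands still between calls to the robot, and variables do not carry over. Pictures are saved under pics/ and viewed, at most 12 in all, crops included, and the job is handed in when it is done.

Besides the shell and the picture viewer there is one more tool, called after "Emit:" as a command line: name --pt "numbers of a row" for each row, then --argument value for the rest. jog_arm: Moves the arm, as the interface text tells. Its arguments: {"type":"object","properties":{"plan":{"type":"array"},"force":{"type":"number"}},"required":["plan"]}

```bash
ls; mkdir -p pics; cat > h.py <<'E'
from station import *
import numpy as np, cv2
def snap(n,f=None):
    c=camera(n)
    if f: cv2.imwrite('pics/'+f,c['img'])
    R=cv2.Rodrigues(np.array(c['rvec'],float))[0]; t=np.array(c['tvec'],float).ravel()
    return c,np.array(c['camera_matrix']),R,t
def ray(K,R,t,u,v,z):
    d=R.T@np.linalg.inv(K)@np.array([u,v,1.]); o=-R.T@t
    return o+d*(z-o[2])/d[2]
def proj(K,R,t,p): 
    q=K@(R@np.array(p,float)+t); return q[:2]/q[2]
E
python3 - <<'E'
from h import *
np.set_printoptions(precision=4,suppress=True)
for n in ("top","scene"):
    c,K,R,t=snap(n,n+'0.png'); print(n,-R.T@t, (R.T)[:,2])
    for th in ("bracket","pin","clip","clip_grip","stand","ferrite","battery","ram"):
        print(th,[(np.round(R.T@(np.array(d['position'])-t),4),round(d['conf'],2)) for d in look_for(n,th)[:2]])
s=observe();print(s['tool_rot'],s['force'],s['gripper_width'],s['time_s'])
import station;print([x for x in dir(station) if x[0]!='_'])
try: print(grip_point_offset)
except Exception as e: print(e)
E
```

```text
pics
top [ 0.3059 -0.0312  0.9374] [ 0.2333 -0.0113 -0.9723]
bracket [(array([ 0.5474, -0.2385,  0.0974]), 0.73), (array([0.5543, 0.0454, 0.0715]), 0.59)]
pin [(array([0.5418, 0.0218, 0.0692]), 0.75)]
clip [(array([ 0.5436, -0.24  ,  0.0982]), 0.56)]
clip_grip []
stand [(array([ 0.5385, -0.2329,  0.0366]), 0.65)]
ferrite [(array([0.4025, 0.0049, 0.0197]), 0.45)]
battery [(array([ 0.6338, -0.125 ,  0.0126]), 0.88), (array([0.554 , 0.0501, 0.0672]), 0.68)]
ram [(array([ 0.3621, -0.0814,  0.0028]), 0.78)]
scene [-0.0712 -0.5415  0.4691] [ 0.6637  0.5974 -0.45  ]
bracket [(array([0.5484, 0.0357, 0.0451]), 0.88)]
pin [(array([ 0.3597, -0.0854,  0.001 ]), 0.46), (array([0.5371, 0.0127, 0.0683]), 0.45)]
clip [(array([ 0.5484, -0.2428,  0.0836]), 0.55)]
clip_grip [(array([ 0.5482, -0.2422,  0.083 ]), 0.72)]
stand [(array([ 0.5313, -0.2488,  0.026 ]), 0.61), (array([ 0.5459, -0.2416,  0.0802]), 0.58)]
ferrite [(array([0.4011, 0.0071, 0.0184]), 0.52), (array([ 0.6232, -0.1277,  0.0191]), 0.42)]
battery [(array([ 0.626 , -0.1268,  0.0205]), 0.62)]
ram [(array([ 0.3611, -0.0857,  0.0015]), 0.81), (array([0.5466, 0.0376, 0.0455]), 0.5)]
[[ 0.9611  0.2762 -0.    ]
 [ 0.2762 -0.9611  0.0001]
 [ 0.     -0.0001 -1.    ]] [-0.0774 -0.4967  0.6227] 0.08527270184648791 0.9
['MotionError', 'camera', 'finish_job', 'grip_point_offset', 'look_for', 'observe', 'regions_of']
0.0187
```

View pics/top0.png

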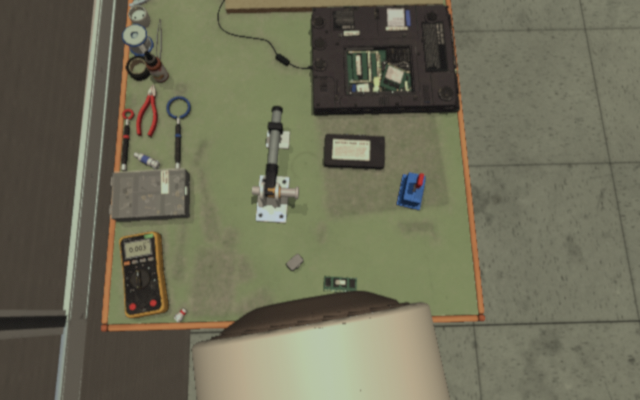

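View pics/scene0.png

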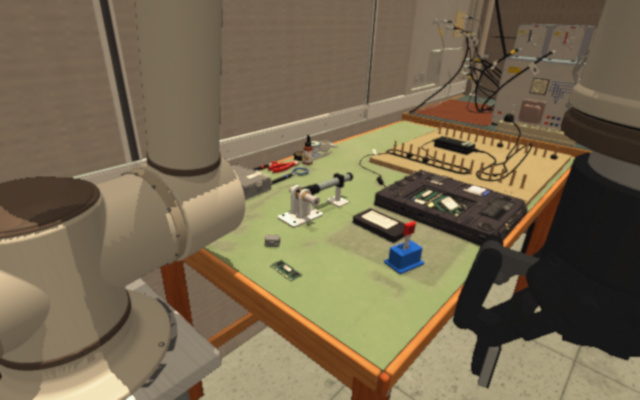

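The top view shows the foot's base at about (272,200), the pin from (252,190) to (297,192), the head on the right (-y), and the stand with the red grip at (415,188). The scene view agrees. I'll zoom in on both.

```bash
python3 - <<'E'
import cv2,numpy as np
a=cv2.imread('pics/top0.png');b=cv2.imread('pics/scene0.png')
z=lambda i,x,y:cv2.resize(i[y:y+60,x:x+80],(400,300),interpolation=cv2.INTER_CUBIC)
cv2.imwrite('pics/c1.png',np.vstack([np.hstack([z(a,235,165),z(a,375,160)]),np.hstack([z(b,270,175),z(b,370,215)])]))
E
```

```text
(no output)
```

View pics/c1.png

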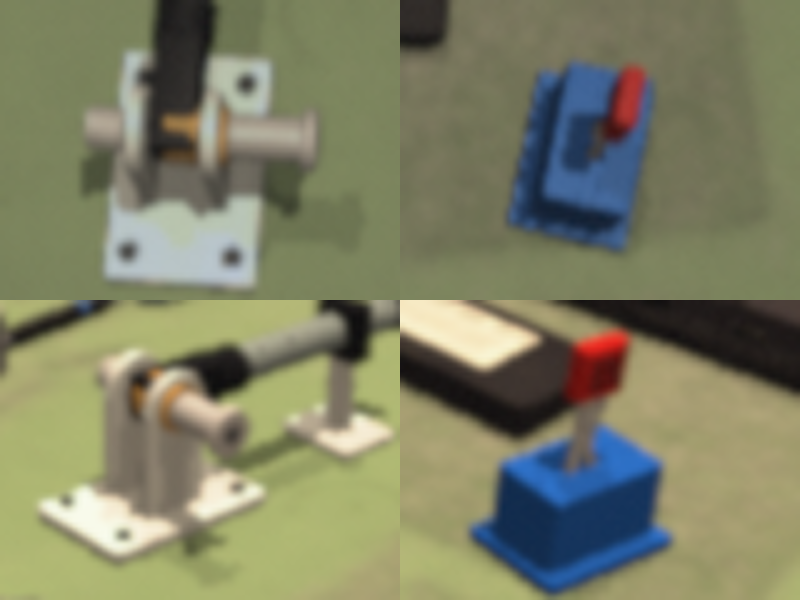

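```bash
cat > m.py <<'E'
from h import *
from scipy.optimize import least_squares
np.set_printoptions(precision=4,suppress=True)
V={}
for n in ("top","scene"):
    c,K,R,t=snap(n); V[n]=(c['img'].astype(int),K,R,t)
def red(n,mk=False):
    im,K,R,t=V[n]; m=(im[...,2]>1.6*im[...,1])&(im[...,2]>1.6*im[...,0])&(im[...,2]>90)
    _,l,s,ce=cv2.connectedComponentsWithStats(m.astype(np.uint8)); return [(l==i,s[i],ce[i]) for i in range(1,len(s)) if s[i][4]>15]
# bracket base corners, top and scene
T=[(260.6,175.4),(289,177.4),(286.2,222.4),(256,220.6)]
S=[(270+265/5,175+188/5),(270+115/5,175+262/5),(270+38/5,175+208/5)]
q=[ray(*V["top"][1:],u,v,.008)[:2] for u,v in T]; print("top corners",np.array(q)); 
print("sc corners",np.array([ray(*V["scene"][1:],u,v,.008)[:2] for u,v in S]))
print("boom end",ray(*V["top"][1:],277,110,.065), "head,end",ray(*V["top"][1:],297.4,192.4,.065),ray(*V["top"][1:],252.6,190.4,.065))
print("scene head centre",ray(*V["scene"][1:],270+232/5,175+130/5,.065))
for n in V:
    for m,s,ce in red(n): print(n,s,ce,ray(*V[n][1:],*ce,.085))
E
python3 m.py
```

```text
top corners [[0.5929 0.0785]
 [0.5868 0.0178]
 [0.4889 0.0248]
 [0.4944 0.0879]]
sc corners [[0.5902 0.0191]
 [0.4831 0.0202]
 [0.4936 0.0856]]
boom end [0.7167 0.038  0.065 ] head,end [ 0.538  -0.0016  0.065 ] [0.5444 0.0877 0.065 ]
scene head centre [ 0.5415 -0.0002  0.065 ]
top [136  95  21  41 320] [147.1562 114.175 ] [0.7047 0.2997 0.085 ]
top [122 109  12  10  77] [127.1039 113.3247] [0.7075 0.3404 0.085 ]
top [122 135   7   3  18] [125.1667 136.0556] [0.6584 0.3407 0.085 ]
top [418 173   6  13  56] [420.2321 178.7143] [ 0.5543 -0.2439  0.085 ]
top [150 300   7   7  40] [152.825 302.7  ] [0.33   0.2666 0.085 ]
top [129 303   7   7  41] [132.     306.2439] [0.3247 0.3043 0.085 ]
top [478 314   7   7  33] [480.8485 317.0909] [ 0.2881 -0.3338  0.085 ]
top [101 324   7   7  41] [104.     327.2439] [0.2889 0.3524 0.085 ]
scene [564  32   4  11  19] [565.6316  37.    ] [10.4516  1.5686  0.085 ]
scene [ 414  100   78   26 1017] [458.8466 112.2439] [1.6137 0.1226 0.085 ]
scene [403 115  37  12 162] [421.3827 120.3951] [1.3571 0.1669 0.085 ]
scene [442 123   5   4  16] [444.1875 124.5  
[... 1092 characters left out ...]
71] [ 0.8135 -0.4034  0.085 ]
scene [542 205  13  37  98] [547.8163 224.7143] [ 0.7696 -0.44    0.085 ]
scene [536 212  10  27  77] [540.5974 225.9221] [ 0.7532 -0.4306  0.085 ]
scene [404 221  12  15 108] [408.7778 227.1296] [ 0.5554 -0.2382  0.085 ]
scene [ 183  250  280  147 6933] [305.0105 327.2612] [ 0.213  -0.2763  0.085 ]
scene [161 263  12  22 107] [167.1589 271.8037] [ 0.1457 -0.03    0.085 ]
scene [518 277   8  12  34] [520.8824 283.4412] [ 0.5232 -0.4609  0.085 ]
scene [278 300  21  15  24] [287.5    306.7917] [ 0.2245 -0.2302  0.085 ]
scene [300 315  15  11  16] [306.9375 320.    ] [ 0.2247 -0.2688  0.085 ]
scene [191 386   6  14  38] [194.2105 392.1316] [ 0.0557 -0.2548  0.085 ]
```

```bash
cat >> h.py <<'E'
from scipy.spatial.transform import Rotation as Ro
C=np.array([.541,.0523,.065]); YB=-4.8
xb=np.array([np.cos(np.radians(YB)),np.sin(np.radians(YB)),0]); yb=np.array([-xb[1],xb[0],0])
def bp(x,y,z): return np.array([C[0],C[1],0])+x*xb+y*yb+np.array([0,0,z])
def plan(p,yaw,n,claw):
    s=observe(); P=np.array(s['tool_pos']); R0=Ro.from_matrix(s['tool_rot'])
    a=np.radians(yaw); Rt=Ro.from_matrix(np.array([[np.cos(a),np.sin(a),0],[np.sin(a),-np.cos(a),0],[0,0,-1]]))
    rv=(R0.inv()*Rt).as_rotvec(); d=np.array(p)-P
    print('pos',P.round(4),'f',np.round(s['force'],1),'dist',d.round(4),'turn',np.degrees(rv).round(1))
    rows=[]
    for i in range(n):
        Ri=R0*Ro.from_rotvec(rv*i/n); r=Ri.inv().apply(d/n)
        rows.append([round(float(v),4) for v in r]+[round(float(v),2) for v in np.degrees(rv)/n]+[claw])
    for i in range(0,n,8): print(rows[i:i+8])
E
python3 -c "
from h import *
plan(np.append(bp(0,-.092,0)[:2],.13),90+YB,14,0)"
```

```text
pos [ 0.1588 -0.5526  0.2313] f [ 0.3 -0.1 -0.8] dist [ 0.3745  0.5132 -0.1013] turn [ -0.   -0.  -69.2]
[[0.0358, -0.0278, 0.0072, -0.0, -0.0, -4.94, 0], [0.0381, -0.0247, 0.0072, -0.0, -0.0, -4.94, 0], [0.0401, -0.0213, 0.0072, -0.0, -0.0, -4.94, 0], [0.0418, -0.0177, 0.0072, -0.0, -0.0, -4.94, 0], [0.0431, -0.0141, 0.0072, -0.0, -0.0, -4.94, 0], [0.0442, -0.0103, 0.0072, -0.0, -0.0, -4.94, 0], [0.0449, -0.0065, 0.0072, -0.0, -0.0, -4.94, 0], [0.0453, -0.0026, 0.0072, -0.0, -0.0, -4.94, 0]]
[[0.0454, 0.0013, 0.0072, -0.0, -0.0, -4.94, 0], [0.0451, 0.0052, 0.0072, -0.0, -0.0, -4.94, 0], [0.0445, 0.0091, 0.0072, -0.0, -0.0, -4.94, 0], [0.0435, 0.0129, 0.0072, -0.0, -0.0, -4.94, 0], [0.0422, 0.0166, 0.0072, -0.0, -0.0, -4.94, 0], [0.0407, 0.0202, 0.0072, -0.0, -0.0, -4.94, 0]]
```

Emit:
jog_arm --pt "0.036 -0.028 0.007 0 0 -5 0" --pt "0.038 -0.025 0.007 0 0 -5 0" --pt "0.04 -0.021 0.007 0 0 -5 0" --pt "0.042 -0.018 0.007 0 0 -5 0" --pt "0.043 -0.014 0.007 0 0 -5 0" --pt "0.044 -0.01 0.007 0 0 -5 0" --pt "0.045 -0.006 0.007 0 0 -5 0" --pt "0.045 -0.003 0.007 0 0 -5 0"

```text
time_s: 2.0
tool_pos: [0.3724, -0.2576, 0.1753]
tool_rot: [[0.556, 0.831, 0.0], [0.831, -0.556, -0.0], [0.0, 0.001, -1.0]]
force: [1.2, -0.1, -0.3]
gripper_width: 0.0002
gripper_force: 0.0
```

Emit:
jog_arm --pt "0.045 0.001 0.007 0 0 -5 0" --pt "0.045 0.005 0.007 0 0 -5 0" --pt "0.044 0.009 0.007 0 0 -5 0" --pt "0.043 0.013 0.007 0 0 -5 0" --pt "0.042 0.017 0.007 0 0 -5 0" --pt "0.04 0.02 0.007 0 0 -4.2 0" --pt "0 0 0 0 0 0 0"

```text
time_s: 2.88
tool_pos: [0.5295, -0.0369, 0.1325]
tool_rot: [[0.079, 0.997, -0.001], [0.997, -0.079, 0.001], [0.001, -0.001, -1.0]]
force: [-0.6, -0.7, 0.1]
gripper_width: -0.0003
gripper_force: 0.0
```

```bash
python3 - <<'E'
from h import *
plan(np.append(bp(0,-.085,0)[:2],.05),90+YB,4,0)
for n in ("top","scene"):
    c,K,R,t=snap(n,n+'1.png')
    globals()[n]=c['img']; print(n,observe()['force'])
z=lambda i,x,y:cv2.resize(i[y:y+60,x:x+80],(400,300),interpolation=cv2.INTER_CUBIC)
cv2.imwrite('pics/c2.png',np.vstack([np.hstack([z(top,235,165),z(top,375,160)]),np.hstack([z(scene,270,175),z(scene,370,215)])]))
E
```

```text
pos [ 0.5295 -0.0369  0.1325] f [-0.6 -0.7  0.1] dist [ 0.0044  0.0045 -0.0825] turn [-0.1 -0.   0.3]
[[0.0012, 0.001, 0.0206, -0.01, -0.01, 0.06, 0], [0.0012, 0.001, 0.0206, -0.01, -0.01, 0.06, 0], [0.0012, 0.001, 0.0206, -0.01, -0.01, 0.06, 0], [0.0012, 0.001, 0.0206, -0.01, -0.01, 0.06, 0]]
top [-0.65320885 -0.36540031 -0.2197205 ]
scene [-0.57471032 -0.43442554 -0.29512835]
```

View pics/c2.png

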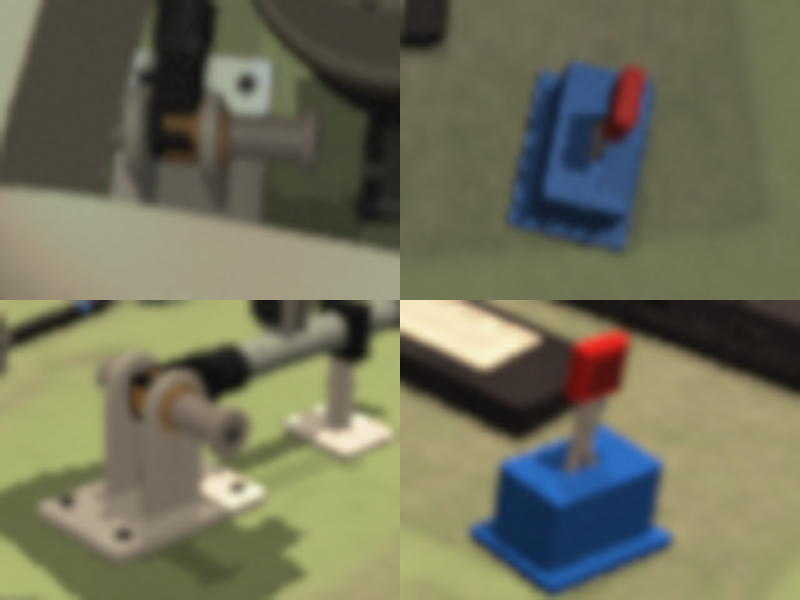

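The head's face is still at about (298,192) in the top view. The closed fingers hang clear of it, and the clip is unchanged. Next I go down beside the head.

Emit:
jog_arm --pt "0.0012 0.001 0.02 0 0 0 0" --pt "0.0012 0.001 0.02 0 0 0 0" --pt "0.0012 0.001 0.021 0 0 0 0" --pt "0.001 0.001 0.021 0 0 0 0" --pt "0.004 0 0 0 0 0 0" --pt "0.004 0 0 0 0 0 0" --pt "0.002 0 0 0 0 0 0"

```text
time_s: 3.85
tool_pos: [0.5344, -0.0248, 0.0524]
tool_rot: [[0.083, 0.997, 0.001], [0.997, -0.083, -0.0], [-0.0, 0.001, -1.0]]
force: [-0.1, -0.1, -0.4]
gripper_width: 0.0001
gripper_force: 0.0
```

Emit:
jog_arm --pt "0.002 0 0 0 0 0 0" --pt "0.002 0 0 0 0 0 0" --pt "0.002 0 0 0 0 0 0"

```text
time_s: 4.22
tool_pos: [0.5345, -0.0187, 0.0514]
tool_rot: [[0.083, 0.997, 0.0], [0.997, -0.083, 0.0], [0.0, 0.0, -1.0]]
force: [0.5, 0.7, 0.5]
gripper_width: -0.0003
gripper_force: 0.0
```

Emit:
jog_arm --pt "0.002 0 0 0 0 0 0" --pt "0.002 0 0 0 0 0 0" --pt "0.002 0 0 0 0 0 0"

```text
time_s: 4.6
tool_pos: [0.535, -0.0128, 0.0513]
tool_rot: [[0.083, 0.997, -0.0], [0.997, -0.083, -0.0], [-0.0, -0.0, -1.0]]
force: [-1.0, -6.0, -0.5]
gripper_width: 0.0
gripper_force: 2.6
```

Contact shows 6 N of friction. I'll keep pushing.

Emit:
jog_arm --pt "0.003 0 0 0 0 0 0" --pt "0.003 0 0 0 0 0 0" --pt "0.003 0 0 0 0 0 0" --pt "0.003 0 0 0 0 0 0" --pt "0.003 0 0 0 0 0 0" --pt "0.002 0 0 0 0 0 0"

```text
time_s: 5.35
tool_pos: [0.5364, 0.0038, 0.0513]
tool_rot: [[0.083, 0.997, -0.0], [0.997, -0.083, -0.001], [-0.001, 0.0, -1.0]]
force: [0.0, -5.8, -0.0]
gripper_width: -0.0
gripper_force: 2.7
```

Emit:
jog_arm --pt "0.001 0 0 0 0 0 0" --pt "0.001 0 0 0 0 0 0" --pt "0.001 0 0 0 0 0 0"

```text
time_s: 5.72
tool_pos: [0.5367, 0.0067, 0.0513]
tool_rot: [[0.083, 0.997, -0.0], [0.997, -0.083, -0.001], [-0.001, 0.0, -1.0]]
force: [0.2, -5.3, -0.7]
gripper_width: 0.0
gripper_force: 2.6
```

Emit:
jog_arm --pt "0.001 0 0 0 0 0 0" --pt "0.001 0 0 0 0 0 0"

```text
time_s: 5.98
tool_pos: [0.5368, 0.0087, 0.0513]
tool_rot: [[0.083, 0.997, 0.0], [0.997, -0.083, -0.001], [-0.001, 0.0, -1.0]]
force: [-0.2, -4.6, 0.6]
gripper_width: -0.0
gripper_force: 2.6
```

Emit:
jog_arm --pt "0.001 0 0 0 0 0 0" --pt "0.001 0 0 0 0 0 0"

```text
time_s: 6.22
tool_pos: [0.537, 0.0107, 0.0513]
tool_rot: [[0.083, 0.997, -0.0], [0.997, -0.083, -0.001], [-0.001, 0.0, -1.0]]
force: [-0.3, -5.9, -1.0]
gripper_width: 0.0002
gripper_force: 2.6
```

Emit:
jog_arm --pt "0.001 0 0 0 0 0 0"

```text
time_s: 6.35
tool_pos: [0.5371, 0.0117, 0.0513]
tool_rot: [[0.083, 0.997, -0.0], [0.997, -0.083, -0.001], [-0.001, 0.0, -1.0]]
force: [0.2, -4.7, -0.2]
gripper_width: 0.0
gripper_force: 2.6
```

Emit:
jog_arm --pt "0.001 0 0 0 0 0 0"

```text
time_s: 6.48
tool_pos: [0.5372, 0.0127, 0.0513]
tool_rot: [[0.083, 0.997, -0.0], [0.997, -0.083, -0.001], [-0.001, 0.0, -1.0]]
force: [0.8, -4.8, 0.3]
gripper_width: 0.0002
gripper_force: 2.6
```

Emit:
jog_arm --pt "0.001 0 0 0 0 0 0"

```text
time_s: 6.6
tool_pos: [0.5372, 0.0137, 0.0513]
tool_rot: [[0.083, 0.997, -0.0], [0.997, -0.083, -0.001], [-0.001, 0.0, -1.0]]
force: [0.0, -6.2, -0.2]
gripper_width: 0.0
gripper_force: 2.6
```

Emit:
jog_arm --pt "0.001 0 0 0 0 0 0"

```text
time_s: 6.72
tool_pos: [0.5373, 0.0147, 0.0513]
tool_rot: [[0.083, 0.997, -0.0], [0.997, -0.083, -0.001], [-0.001, -0.0, -1.0]]
force: [-0.6, -4.8, 0.1]
gripper_width: -0.0002
gripper_force: 2.6
```

Emit:
jog_arm --pt "0.0005 0 0 0 0 0 0"

```text
time_s: 6.85
tool_pos: [0.5374, 0.0152, 0.0513]
tool_rot: [[0.083, 0.997, 0.0], [0.997, -0.083, -0.001], [-0.001, 0.0, -1.0]]
force: [0.3, -5.2, 0.3]
gripper_width: 0.0001
gripper_force: 2.5
```

Emit:
jog_arm --pt "0.0005 0 0 0 0 0 0"

```text
time_s: 6.98
tool_pos: [0.5374, 0.0157, 0.0513]
tool_rot: [[0.083, 0.997, 0.0], [0.997, -0.083, -0.001], [-0.001, 0.0, -1.0]]
force: [-0.3, -4.5, -0.5]
gripper_width: 0.0002
gripper_force: 2.5
```

Emit:
jog_arm --pt "0.0005 0 0 0 0 0 0"

```text
time_s: 7.1
tool_pos: [0.5375, 0.0162, 0.0513]
tool_rot: [[0.083, 0.997, 0.0], [0.997, -0.083, -0.001], [-0.001, 0.0, -1.0]]
force: [0.0, -4.3, 0.5]
gripper_width: 0.0001
gripper_force: 2.5
```

Emit:
jog_arm --pt "0.0005 0 0 0 0 0 0"

```text
time_s: 7.22
tool_pos: [0.5375, 0.0163, 0.0513]
tool_rot: [[0.083, 0.997, -0.0], [0.997, -0.083, -0.001], [-0.001, 0.0, -1.0]]
force: [-0.7, -12.6, -0.1]
gripper_width: -0.0001
gripper_force: 6.0
```

Emit:
jog_arm --pt "0.0005 0 0 0 0 0 0"

```text
time_s: 7.35
tool_pos: [0.5375, 0.0163, 0.0513]
tool_rot: [[0.083, 0.997, -0.0], [0.997, -0.083, -0.002], [-0.002, 0.0, -1.0]]
force: [-2.5, -16.9, 1.1]
gripper_width: -0.0
gripper_force: 8.3
```

The pin is home: force rose from 5 to 17 N with no further motion. I'll back off and fit the clip grip and the stand.

Emit:
jog_arm --pt "-0.01 0 0 0 0 0 0" --pt "-0.025 0 0 0 0 0 0" --pt "-0.025 0 -0.02 0 0 0 0.4" --pt "-0.02 0 -0.04 0 0 0 0.4" --pt "-0.03 0 -0.045 0 0 0 0.4"

```text
time_s: 7.98
tool_pos: [0.5279, -0.0925, 0.1572]
tool_rot: [[0.083, 0.997, -0.001], [0.997, -0.083, 0.001], [0.001, -0.001, -1.0]]
force: [0.7, -0.1, 0.4]
gripper_width: 0.0345
gripper_force: 0.0
```

```bash
cat > fit.py <<'E'
from h import *
from scipy.optimize import minimize
np.set_printoptions(precision=4,suppress=True)
im={n:cv2.imread(f'pics/{n}0.png') for n in('top','scene')}
V={n:snap(n)[1:] for n in im}
print("flange top",np.array([ray(*V['top'],u,v,.003)[:2] for u,v in[(397,204.4),(420.4,209.6),(403,174.4)]]))
print("flange scene",np.array([ray(*V['scene'],u,v,.003)[:2] for u,v in[(384.4,261),(400,273.4),(424,263.6)]]))
U=8;W={'top':(400,160),'scene':(392,205)};M={}
for n,(x,y) in W.items():
    c=cv2.resize(im[n][y:y+45,x:x+45],None,fx=U,fy=U,interpolation=cv2.INTER_CUBIC).astype(int)
    M[n]=(c[...,2]>1.5*np.maximum(c[...,1],c[...,0]))&(c[...,2]>85)
def box(p):
    x,y,yaw,lx,ly=p; P=np.array([(4+a,b,79+c) for a in(-13,13) for b in(-5,5) for c in(-13,13)])/1000
    L=Ro.from_euler('ZYX',[yaw,lx,ly]); return L.apply(P)+[x,y,.006]
def cost(p):
    s=0
    for n,(x,y) in W.items():
        q=np.array([proj(*V[n],v) for v in box(p)]); q=((q-[x,y]+.5)*U-.5)
        m=np.zeros(M[n].shape,np.uint8); cv2.fillConvexPoly(m,cv2.convexHull(np.round(q*16).astype(np.int32)),1,shift=4)
        s+=np.sum(m.astype(bool)^M[n])/M[n].sum()
    return s+5*(p[3]**2+p[4]**2)
for y0 in (-.2,-.1,2.94,3.04):
    p0=np.array([.55,-.24,y0,0,0]); sx=np.vstack([p0]+[p0+d for d in np.diag([.006,.006,.15,.06,.06])])
    r=minimize(cost,p0,method='Nelder-Mead',options=dict(initial_simplex=sx,maxiter=800,xatol=1e-5,fatol=1e-4))
    print(r.fun,r.x,'yaw',np.degrees(r.x[2]),'grip centre',box(r.x).mean(0))
E
python3 fit.py
python3 - <<'E'
from h import *
c,K,R,t=snap('top','top2.png'); print(observe()['tool_pos'],[proj(K,R,t,bp(0,y,.074)).round(1) for y in(-.027,.035,.045,.065)])
d=snap('scene','scene2.png');print([proj(*d[1:],bp(0,y,.074)).round(1) for y in(-.027,.035,.045,.065)])
a=cv2.resize(c['img'][165:225,235:315],(480,360),interpolation=cv2.INTER_CUBIC)
b=cv2.resize(d[0]['img'][170:230,265:315],(300,360),interpolation=cv2.INTER_CUBIC)
cv2.imwrite('pics/c3.png',np.hstack([a,b]))
E
```

```text
flange top [[ 0.5227 -0.2105]
 [ 0.5101 -0.2593]
 [ 0.5888 -0.2279]]
flange scene [[ 0.5261 -0.2097]
 [ 0.5118 -0.256 ]
 [ 0.5765 -0.2745]]
1.4415458559255765 [ 0.5514 -0.2406 -0.3253 -0.0145  0.0022] yaw -18.63622053501616 grip centre [ 0.554  -0.2417  0.085 ]
1.454399210714588 [ 0.5494 -0.2397 -0.3127 -0.0061  0.0043] yaw -17.91555623468803 grip centre [ 0.5526 -0.2411  0.085 ]
1.3007348773445189 [ 0.5583 -0.2525  2.8752  0.0486  0.1061] yaw 164.73561734920716 grip centre [ 0.553  -0.2423  0.0843]
1.3291146107076988 [ 0.5517 -0.2526  2.8651 -0.0274  0.126 ] yaw 164.15654851479 grip centre [ 0.5527 -0.2426  0.0845]
[ 0.52912672 -0.09354127  0.15842997] [array([283.6, 191.2]), array([252.2, 189.5]), array([247.2, 189.2]), array([237.1, 188.6])]
[array([307.9, 194.7]), array([291.4, 186.6]), array([288.9, 185.3]), array([284. , 182.9])]
```

View pics/c3.png

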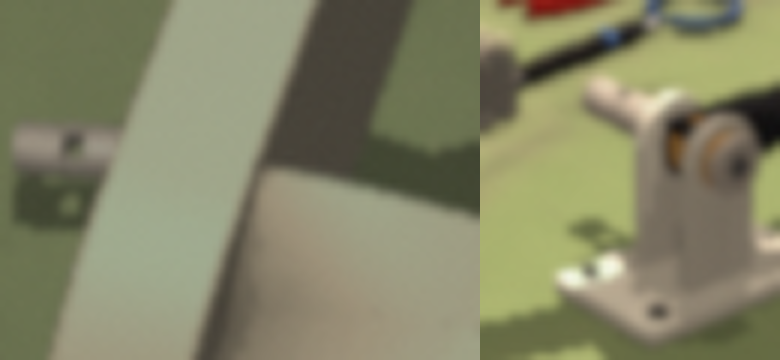

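The pictures show the pin home with its head against the collar. The cross-hole is visible at about (247,188.8) in the top view, which is roughly 45 mm from the eye and agrees with the push. Now to the clip.

```bash
python3 -c "
from h import *
plan([.553,-.242,.14],164,8,.5)
c=snap('top'); print('hole top',ray(*c[1:],246.6,188.5,.074))"
```

```text
pos [ 0.5285 -0.0926  0.1567] f [-0.   0.4 -0.3] dist [ 0.0245 -0.1494 -0.0167] turn [  0.1   0.  -78.8]
[[-0.0184, 0.0046, 0.0021, 0.01, 0.0, -9.85, 0.5], [-0.0189, 0.0014, 0.0021, 0.01, 0.0, -9.85, 0.5], [-0.0188, -0.0018, 0.0021, 0.01, 0.0, -9.85, 0.5], [-0.0182, -0.005, 0.0021, 0.01, 0.0, -9.85, 0.5], [-0.0171, -0.0081, 0.0021, 0.01, 0.0, -9.85, 0.5], [-0.0155, -0.0109, 0.0021, 0.01, 0.0, -9.85, 0.5], [-0.0134, -0.0134, 0.0021, 0.01, 0.0, -9.85, 0.5], [-0.0109, -0.0155, 0.0021, 0.01, 0.0, -9.85, 0.5]]
hole top [0.54617093 0.09830263 0.074     ]
```

Emit:
jog_arm --pt "-0.018 0.005 0.002 0 0 -9.8 0.5" --pt "-0.019 0.001 0.002 0 0 -9.8 0.5" --pt "-0.019 -0.002 0.002 0 0 -9.8 0.5" --pt "-0.018 -0.005 0.002 0 0 -9.8 0.5" --pt "-0.017 -0.008 0.002 0 0 -9.8 0.5" --pt "-0.015 -0.011 0.002 0 0 -9.8 0.5" --pt "-0.013 -0.013 0.002 0 0 -9.8 0.5" --pt "-0.011 -0.015 0.002 0 0 -9.8 0.5"

```text
time_s: 9.22
tool_pos: [0.5519, -0.2396, 0.1386]
tool_rot: [[-0.961, 0.276, -0.002], [0.276, 0.961, 0.002], [0.002, 0.001, -1.0]]
force: [0.2, -0.0, -0.7]
gripper_width: 0.0431
gripper_force: 0.0
```

Emit:
jog_arm --pt "0 0 0 0 0 0 0.5"

```text
time_s: 9.35
tool_pos: [0.5518, -0.24, 0.1385]
tool_rot: [[-0.959, 0.282, -0.002], [0.282, 0.959, 0.002], [0.003, 0.001, -1.0]]
force: [-0.2, -0.1, -0.8]
gripper_width: 0.0428
gripper_force: 0.0
```

```bash
python3 -c "
from h import *
plan([.553,-.242,.067],164,4,.5)"
```

```text
pos [ 0.5518 -0.24    0.1385] f [-0.2 -0.1 -0.8] dist [ 0.0012 -0.002  -0.0715] turn [ 0.1 -0.1 -0.4]
[[-0.0005, -0.0004, 0.0179, 0.01, -0.04, -0.09, 0.5], [-0.0005, -0.0004, 0.0179, 0.01, -0.04, -0.09, 0.5], [-0.0005, -0.0004, 0.0179, 0.01, -0.04, -0.09, 0.5], [-0.0004, -0.0004, 0.0179, 0.01, -0.04, -0.09, 0.5]]
```

Emit:
jog_arm --pt "-0.0005 -0.0004 0.018 0 0 -0.1 0.5" --pt "-0.0005 -0.0004 0.018 0 0 -0.1 0.5" --pt "-0.0005 -0.0004 0.018 0 0 -0.1 0.5" --pt "-0.0004 -0.0004 0.0175 0 0 -0.1 0.5" --pt "0 0 0 0 0 0 0.3" --pt "0 0 0 0 0 0 0.2" --pt "0 0 0 0 0 0 0.2" --force 25

```text
time_s: 10.22
tool_pos: [0.5538, -0.2424, 0.0696]
tool_rot: [[-0.961, 0.275, 0.001], [0.275, 0.961, -0.001], [-0.001, -0.0, -1.0]]
force: [0.4, -0.7, 0.5]
gripper_width: 0.0169
gripper_force: 0.0
```

```bash
python3 - <<'E'
from h import *
print(observe()['force'],observe()['tool_pos'])
d=snap('scene');c=snap('top')
for n,x in(('scene',d),('top',c)): print(n,[proj(*x[1:],np.array([.553,-.242,0])+[0,0,z]).round(1) for z in(.072,.098)])
b=cv2.resize(d[0]['img'][195:265,365:455],(450,350),interpolation=cv2.INTER_CUBIC)
a=cv2.resize(c['img'][150:220,380:450],(350,350),interpolation=cv2.INTER_CUBIC)
cv2.imwrite('pics/c4.png',np.hstack([b,a]))
E
```

```text
[ 0.43298512 -0.71391908  0.49740037] [ 0.55384048 -0.24235069  0.06956369]
scene [array([409. , 233.8]), array([410.7, 222.6])]
top [array([417.8, 181.2]), array([420.8, 177.5])]Traceback (most recent call last):
  File "<stdin>", line 6, in <module>
TypeError: tuple indices must be integers or slices, not str
```

Emit:
jog_arm --pt "0 0 0.002 0 0 0 0.2" --pt "0 0 0 0 0 0 0.12" --pt "0 0 0 0 0 0 0.05" --pt "0 0 0 0 0 0 0.05" --force 40

```text
time_s: 10.82
tool_pos: [0.5535, -0.2421, 0.0668]
tool_rot: [[-0.961, 0.275, -0.0], [0.275, 0.961, 0.0], [0.0, 0.0, -1.0]]
force: [-0.3, -0.4, -0.5]
gripper_width: 0.0093
gripper_force: 40.8
```

Gripped at about 10 mm with no side load. Lifting straight up.

Emit:
jog_arm --pt "0 0 -0.005 0 0 0 0" --pt "0 0 -0.01 0 0 0 0" --pt "0 0 -0.015 0 0 0 0" --pt "0 0 -0.02 0 0 0 0" --pt "0 0 -0.02 0 0 0 0" --pt "0 0 -0.02 0 0 0 0" --pt "0 0 0 0 0 0 0" --force 50

```text
time_s: 11.7
tool_pos: [0.5542, -0.2425, 0.1591]
tool_rot: [[-0.961, 0.275, 0.003], [0.275, 0.961, -0.002], [-0.003, -0.001, -1.0]]
force: [0.5, 0.2, -1.2]
gripper_width: 0.0092
gripper_force: 50.8
```

```bash
python3 - <<'E'
from h import *
print(observe()['force'],observe()['tool_pos'],observe()['gripper_width'])
d=snap('scene','scene4.png');c=snap('top','top4.png')
for n,x in(('scene',d),('top',c)): print(n,[proj(*x[1:],np.array([.553,-.242,0])+[0,0,z]).round(1) for z in(.095,.186)])
b=cv2.resize(d[0]['img'][170:240,365:455],(450,350),interpolation=cv2.INTER_CUBIC)
a=cv2.resize(c[0]['img'][150:220,380:450],(350,350),interpolation=cv2.INTER_CUBIC)
cv2.imwrite('pics/c4.png',np.hstack([b,a]))
E
```

```text
[ 0.54029286  0.16369011 -1.15403346] [ 0.55417961 -0.24252926  0.15908856] 0.009237141766706652
scene [array([410.5, 223.9]), array([417.1, 182. ])]
top [array([420.5, 177.9]), array([432.2, 162.9])]
```

View pics/c4.png

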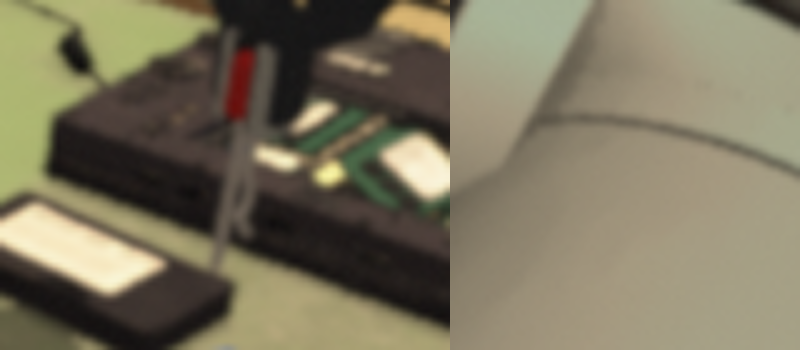

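The clip is out. In the crop the straight-leg tip is at (217,265) and the flared bent leg is to its right at (245,237), so clip x points along tool -x. Carrying it to above the hole.

```bash
python3 -c "
from h import *
plan(np.array([.545,.0986,.178])+.004*xb,180+YB,10,0)"
```

```text
pos [ 0.5534 -0.2421  0.1567] f [-1.2  0.2 -1.3] dist [-0.0044  0.3404  0.0213] turn [  0.    0.  -11.2]
[[0.0098, 0.0326, -0.0021, 0.0, 0.0, -1.12, 0], [0.0092, 0.0328, -0.0021, 0.0, 0.0, -1.12, 0], [0.0085, 0.033, -0.0021, 0.0, 0.0, -1.12, 0], [0.0079, 0.0331, -0.0021, 0.0, 0.0, -1.12, 0], [0.0072, 0.0333, -0.0021, 0.0, 0.0, -1.12, 0], [0.0066, 0.0334, -0.0021, 0.0, 0.0, -1.12, 0], [0.0059, 0.0335, -0.0021, 0.0, 0.0, -1.12, 0], [0.0053, 0.0336, -0.0021, 0.0, 0.0, -1.12, 0]]
[[0.0046, 0.0337, -0.0021, 0.0, 0.0, -1.12, 0], [0.0039, 0.0338, -0.0021, 0.0, 0.0, -1.12, 0]]
```

Emit:
jog_arm --pt "0 0 -0.022 0 0 0 0" --pt "0.019 0.03 0 0 0 -1.1 0" --pt "0.009 0.036 0 0 0 -1.1 0" --pt "0.0085 0.033 0 0 0 -1.1 0" --pt "0.008 0.033 0 0 0 -1.1 0" --pt "0.007 0.033 0 0 0 -1.1 0" --pt "0.0065 0.0335 0 0 0 -1.1 0" --pt "0.006 0.0335 0 0 0 -1.1 0"

```text
time_s: 12.8
tool_pos: [0.5416, 0.0001, 0.1779]
tool_rot: [[-0.99, 0.143, -0.001], [0.143, 0.99, 0.0], [0.001, 0.0, -1.0]]
force: [-0.2, -0.1, 0.3]
gripper_width: 0.0093
gripper_force: 50.8
```

Emit:
jog_arm --pt "0.005 0.034 0 0 0 -1.1 0" --pt "0.005 0.034 0 0 0 -1.1 0" --pt "0.004 0.034 0 0 0 -1.1 0" --pt "0 0.028 0 0 0 -1.1 0" --pt "0 0 0 0 0 0 0" --pt "0 0 0 0 0 0 0"

```text
time_s: 13.55
tool_pos: [0.543, 0.1294, 0.1782]
tool_rot: [[-0.998, 0.068, -0.001], [0.068, 0.998, -0.0], [0.001, -0.0, -1.0]]
force: [-0.6, -0.1, -0.4]
gripper_width: 0.0098
gripper_force: 50.8
```

```bash
python3 - <<'E'
from h import *
plan(np.array([.545,.0986,.158])+.004*xb,180+YB,2,0)
d=snap('scene','scene5.png')
b=cv2.resize(d[0]['img'][135:205,250:330],(800,700),interpolation=cv2.INTER_CUBIC)[:600]
cv2.imwrite('pics/c5.png',b)
E
```

```text
pos [0.543  0.1294 0.1782] f [-0.6 -0.1 -0.4] dist [ 0.0059 -0.0312 -0.0202] turn [-0.  -0.1  0.9]
[[-0.004, -0.0153, 0.0101, -0.01, -0.03, 0.46, 0], [-0.0041, -0.0153, 0.0101, -0.01, -0.03, 0.46, 0]]
```

View pics/c5.png

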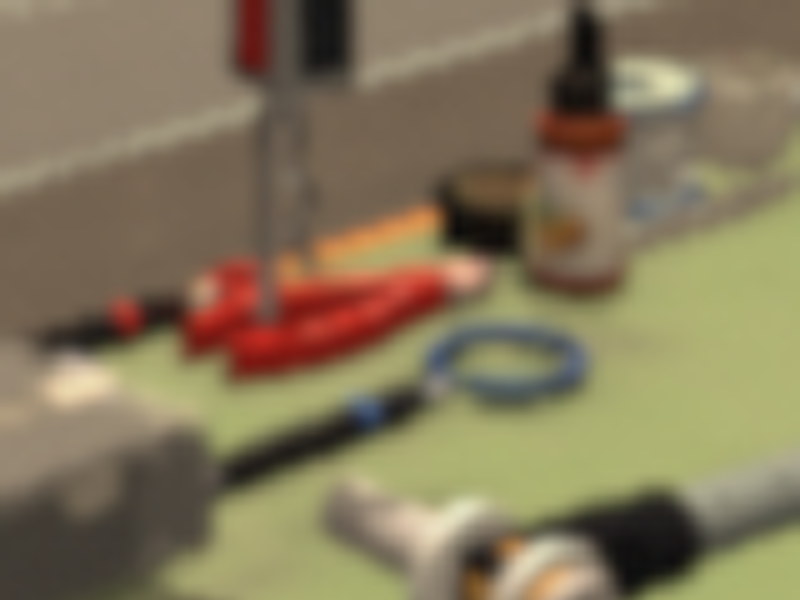

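```bash
cat > lean.py <<'E'
from h import *
from scipy.optimize import least_squares
import sys
def run(obs,yaw=None):
    s=observe();P=np.array(s['tool_pos']);Rt=np.array(s['tool_rot']); cam=snap('scene')[1:]
    def w(p,x,z): # clip plane coords -> world, clip x = -tool x, about grip centre (4,79)
        o,th,dz=p; X=(x-4)/1e3;Z=(z-79)/1e3; x2=X*np.cos(th)+Z*np.sin(th)+o; z2=-X*np.sin(th)+Z*np.cos(th)
        return P+Rt@np.array([-x2,0,-grip_point_offset-z2-dz])
    f=lambda p:np.r_[sum([list(proj(*cam,w(p,x,z))-uv) for x,z,uv in obs],[]),np.array(p)/[.004,.05,.003]*.3]
    r=least_squares(f,[0,0,0],x_scale=[.001,.01,.001]); print('o,lean,dz',r.x.round(4),'res',f(r.x).round(2),'tip',w(r.x,0,0).round(4),'pred0',[proj(*cam,w([0,0,0],x,z)).round(1) for x,z,_ in obs])
if __name__=='__main__':
    c=lambda u,v:np.array([250+u/10-.45,135+v/10-.45])
    run([(0,0,c(268,320)),(0,45,c(266,197)),(0,66,c(262,112)),(14,13.5,c(306,272))])
E
python3 lean.py
```

```text
o,lean,dz [-0.0092 -0.061  -0.0064] res [ 0.61  2.55 -0.43 -1.89 -0.63 -1.48  0.77  0.82 -0.69 -0.37 -0.64] tip [0.5348 0.1297 0.1116] pred0 [array([278.3, 166.3]), array([277.9, 149.2]), array([277.7, 141. ]), array([282.5, 160. ])]
```

```bash
python3 - <<'E'
from h import *
s=observe();P=np.array(s['tool_pos']);Rt=np.array(s['tool_rot']);cam=snap('scene')[1:]
c=lambda x,y,z:((proj(*cam,P+Rt@np.array([-x,y,-z])/1e3)-[250,135]+.45)*10).round(0)
# clip-x, tool y(+ = world +y), up from TCP (mm)
for y in(-19,-5,5,19): print('finger end y',y,[c(x,y,0) for x in(-11,11)])
for y in(-5,5): print('grip bottom y',y,[c(x,y,5.7) for x in(-13,13)])
print('hole/pin end pred', [((proj(*cam,p)-[250,135]+.45)*10).round(0) for p in([.545,.0986,.074],[.5467,.1186,.065],[.5467,.1186,.074])])
im=cv2.imread('pics/scene5.png')[135:150,250:330]
hsv=cv2.resize(im,None,fx=10,fy=10,interpolation=cv2.INTER_CUBIC).astype(int)
for v in(20,40,60): 
    r=hsv[v]; print(v,'red',np.where((r[:,2]>1.8*r[:,1])&(r[:,2]>60))[0][[0,-1]], 'dark',np.where(r.sum(1)<120)[0][[0,-1]])
g=cv2.imread('pics/scene5.png').astype(int)
for v in range(146,169,2): print(v,g[v,270:288].sum(1)//3)
E
```

```text
finger end y -19 [array([310., 111.]), array([380.,  93.])]
finger end y -5 [array([273.,  97.]), array([343.,  79.])]
finger end y 5 [array([248.,  87.]), array([318.,  70.])]
finger end y 19 [array([212.,  73.]), array([282.,  56.])]
grip bottom y -5 [array([266.,  76.]), array([349.,  55.])]
grip bottom y 5 [array([241.,  66.]), array([323.,  46.])]
hole/pin end pred [array([390., 506.]), array([341., 513.]), array([341., 481.])]
20 red [239 267] dark [305 589]
40 red [239 268] dark [306 597]
60 red [240 266] dark [306 597]
146 [141 145 143 144 137 115  87  83  83  86  88  96  98  99  98  98  98  99]
148 [124 112 107 105  99  85  78  89  92  85  84  95  99  99  98  98  98  99]
150 [ 97  97  97  97  94  86  82  91  94  89  90  97 100 100 100 101 100 101]
152 [ 96  97  97  97  96  89  85  96 103 102  94  97 100 101 100  99 100  99]
154 [98 98 99 99 97 89 85 93 99 96 85 84 94 97 98 98 97 96]
156 [ 98  98  98  98  96  89  85  92  93  91  91  91  95  97  98  99 100 103]
158 [ 97  96  97  96  94  88  85  93  95  90  88  99 108 113 120 131 140 143]
160 [ 96  96  97  99  98  93  88  98 106 104 100 113 135 145 148 149 150 152]
162 [114 107  89  83  86  92  97 109 125 128 118 118 127 134 139 143 144 140]
164 [143 124  96  96 106 108  99  96  93  89  85  81  78  76  74  77  82  90]
166 [102  93  82  73  72  78  82  76  62  57  63  70  76  85  93  92  95  94]
168 [58 56 60 69 75 84 88 82 74 76 86 90 85 75 67 60 58 61]
```

Relative to the grip, the leg looks a couple of mm off along the clip's x. To measure that free of camera bias, I'll turn the clip's plane square to the scene camera and bring it nearer.

```bash
python3 -c "
from h import *
plan([.42,-.05,.2],132,6,0)"
```

```text
pos [0.5433 0.129  0.1787] f [ 0.1 -0.5 -0.2] dist [-0.1233 -0.179   0.0213] turn [-0.  -0.  44.1]
[[0.0185, -0.0312, -0.0036, -0.0, -0.0, 7.35, 0], [0.0143, -0.0333, -0.0036, -0.0, -0.0, 7.35, 0], [0.0099, -0.0348, -0.0036, -0.0, -0.0, 7.35, 0], [0.0054, -0.0358, -0.0036, -0.0, -0.0, 7.35, 0], [0.0008, -0.0362, -0.0036, -0.0, -0.0, 7.35, 0], [-0.0039, -0.036, -0.0036, -0.0, -0.0, 7.35, 0]]
```

Emit:
jog_arm --pt "0.0185 -0.031 -0.004 0 0 7.35 0" --pt "0.014 -0.033 -0.004 0 0 7.35 0" --pt "0.01 -0.035 -0.004 0 0 7.35 0" --pt "0.005 -0.036 -0.004 0 0 7.35 0" --pt "0.001 -0.036 -0.004 0 0 7.35 0" --pt "-0.004 -0.036 -0.004 0 0 7.35 0" --pt "0 0 0 0 0 0 0" --pt "0 0 0 0 0 0 0"

```text
time_s: 14.7
tool_pos: [0.4209, -0.0494, 0.2029]
tool_rot: [[-0.67, 0.743, 0.0], [0.743, 0.67, 0.0], [-0.0, 0.0, -1.0]]
force: [-0.3, 0.0, -0.2]
gripper_width: 0.0093
gripper_force: 50.9
```

```bash
python3 - <<'E'
from h import *
s=observe();P=np.array(s['tool_pos']);Rt=np.array(s['tool_rot']);d=snap('scene','scene6.png');cam=d[1:]
u0,v0=np.round(proj(*cam,P+[0,0,-.015])).astype(int)-[30,37]
print(P,u0,v0)
c=lambda x,y,z:((proj(*cam,P+Rt@np.array([-x,y,-z])/1e3)-[u0,v0]+.45)*10).round(0)
for y in(-5,-19): print('finger end y',y,[c(x,y,0) for x in(-11,11)])
for y in(-5,5): print('grip bottom y',y,[c(x,y,5.7) for x in(-13,13)])
print('leg axis',[c(-4,0,18.7-79+z) for z in(0,30,60)],'flare',c(10,0,18.7-79+13.5),'waist',c(3.6,0,18.7-79+21.7))
cv2.imwrite('pics/c6.png',cv2.resize(d[0]['img'][v0:v0+60,u0:u0+60],(600,600),interpolation=cv2.INTER_CUBIC))
E
```

```text
[ 0.42085579 -0.04938589  0.20288135] 265 135
finger end y -5 [array([248., 310.]), array([363., 312.])]
finger end y -19 [array([244., 336.]), array([360., 339.])]
grip bottom y -5 [array([238., 282.]), array([373., 285.])]
grip bottom y 5 [array([241., 263.]), array([375., 267.])]
leg axis [array([287., 583.]), array([287., 445.]), array([286., 303.])] flare [357. 523.] waist [325. 485.]
```

View pics/c6.png

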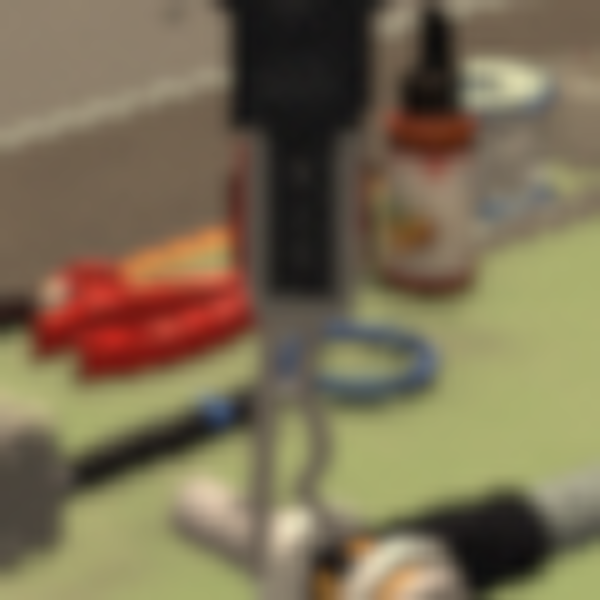

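```bash
python3 - <<'E'
import cv2,numpy as np
g=cv2.imread('pics/scene6.png').astype(int)
for v in range(164,200,2): print(v,(v-135)*10+5,g[v,286:304].sum(1)//3)
for v in(150,154,158): print(v,[tuple(x) for x in g[v,286:306]])
E
```

```text
164 295 [ 81  89  94  94  85  70  55  51  49  45  45  48  61  81 102 117 116 104]
166 315 [ 92  92  80  71  77  83  85  85  85  84  84  85  89  99 118 135 140 134]
168 335 [58 60 72 87 96 93 92 93 91 87 85 86 90 91 93 95 94 96]
170 355 [106 120 131 137 126 101  89  86  85  88  95 110 126 134 132 124 115 108]
172 375 [148 147 143 135 117  98  90  90  92  90  95 109 122 129 131 130 126 120]
174 395 [126 110  86  72  78  90  97 103 100  91  89  91  87  82  81  81  83  86]
176 415 [ 75  73  50  44  67  87 101 114 119 108 100 108 118 121 121 120 122 127]
178 435 [ 63  83  97  99  94  96 111 133 141 129 107 109 131 148 151 152 151 151]
180 455 [136 142 144 134 113 102 121 145 146 132 107 107 130 149 153 153 153 153]
182 475 [164 158 150 135 111 101 120 138 131 111 106 124 142 150 151 152 152 151]
184 495 [198 186 161 134 107 101 118 130 120 106 113 138 152 154 152 151 151 152]
186 515 [170 169 159 140 112 112 150 182 189 170 131 115 128 137 141 141 140 132]
188 535 [115 126 135 131 110 122 170 201 191 156 122  98  88  91  94  92  91  96]
190 555 [114 103  98  98  97 115 143 150 132 107  70
[... 2338 characters left out ...]
t64(65), np.int64(74), np.int64(86)), (np.int64(53), np.int64(60), np.int64(65)), (np.int64(33), np.int64(35), np.int64(38)), (np.int64(24), np.int64(25), np.int64(26)), (np.int64(24), np.int64(25), np.int64(26)), (np.int64(25), np.int64(27), np.int64(28)), (np.int64(23), np.int64(25), np.int64(25)), (np.int64(30), np.int64(31), np.int64(33)), (np.int64(47), np.int64(52), np.int64(56)), (np.int64(66), np.int64(75), np.int64(83)), (np.int64(67), np.int64(78), np.int64(94)), (np.int64(56), np.int64(71), np.int64(91)), (np.int64(56), np.int64(82), np.int64(98)), (np.int64(63), np.int64(97), np.int64(118)), (np.int64(50), np.int64(87), np.int64(117)), (np.int64(39), np.int64(80), np.int64(115))]
```

```bash
python3 - <<'E'
import cv2
g=cv2.imread('pics/scene6.png')
cv2.imwrite('pics/c7.png',cv2.resize(g[160:200,275:315],(600,600),interpolation=cv2.INTER_NEAREST))
E
```

```text
(no output)
```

View pics/c7.png

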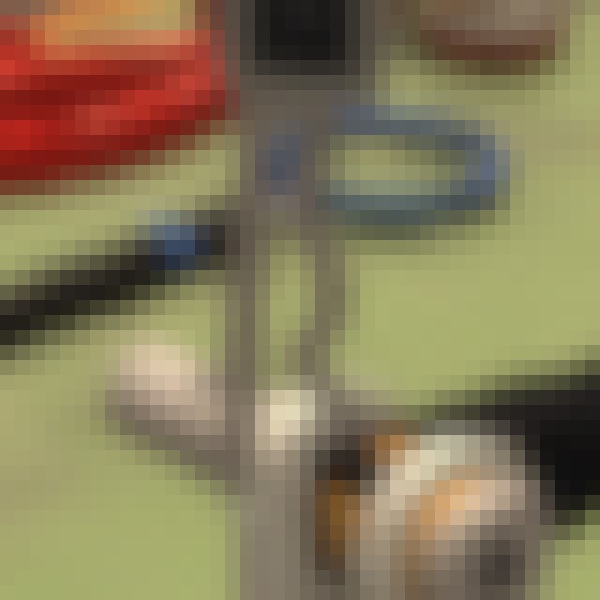

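Here the pads are centred on column 295 as predicted. The straight leg is at columns 290.3–290.9, so it sits about 8.8 mm (tip) from the tool axis, not 4, with a lean of about 0.028 rad. I'll correct both over the hole.

```bash
python3 -c "
from h import *
plan(np.array([.5453,.0987,.165])+.0071*xb,180+YB,6,0)"
```

```text
pos [ 0.421  -0.0491  0.2028] f [ 0.2 -0.1 -0.7] dist [ 0.1314  0.1472 -0.0378] turn [  0.    0.  -43.1]
[[0.0035, 0.0327, 0.0063, 0.0, 0.0, -7.19, 0], [-0.0006, 0.0329, 0.0063, 0.0, 0.0, -7.19, 0], [-0.0047, 0.0325, 0.0063, 0.0, 0.0, -7.19, 0], [-0.0087, 0.0317, 0.0063, 0.0, 0.0, -7.19, 0], [-0.0126, 0.0304, 0.0063, 0.0, 0.0, -7.19, 0], [-0.0163, 0.0285, 0.0063, 0.0, 0.0, -7.19, 0]]
```

Emit:
jog_arm --pt "0.0035 0.0327 0.004 0 0 -7.2 0" --pt "-0.0006 0.0329 0.006 0 0 -7.2 0" --pt "-0.0047 0.0325 0.006 0 0 -7.2 0" --pt "-0.0087 0.0317 0.007 0 0 -7.2 0" --pt "-0.0126 0.0304 0.007 0 0 -7.2 0" --pt "-0.0163 0.0285 0.007 0 0 -7.1 0" --pt "0 0 0 0 -1.6 0 0" --pt "0 0 0 0 0 0 0"

```text
time_s: 15.75
tool_pos: [0.5517, 0.0984, 0.1656]
tool_rot: [[-0.996, 0.084, 0.027], [0.084, 0.996, -0.002], [-0.028, -0.0, -1.0]]
force: [0.0, -0.5, 0.2]
gripper_width: 0.0093
gripper_force: 50.8
```

```bash
python3 -c "
from h import *
plan(np.array([.5453,.0987,.150])+.0071*xb,180+YB,2,0)
d=snap('scene','scene7.png')
g=d[0]['img'].astype(int)
s=observe();P=np.array(s['tool_pos'])
tip=P-.0071*xb+[0,0,-.0603]
print('tip',tip,proj(*d[1:],tip),'hole',proj(*d[1:],[.5453,.0987,.074]),'pinend',proj(*d[1:],[.547,.1186,.065]))
cv2.imwrite('pics/c8.png',cv2.resize(d[0]['img'][150:200,265:315],(600,600),interpolation=cv2.INTER_CUBIC))
"
```

```text
pos [0.5517 0.0984 0.1656] f [ 0.  -0.5  0.2] dist [ 0.0007 -0.0003 -0.0156] turn [-0.   1.6 -0. ]
[[-0.0001, -0.0001, 0.0078, -0.0, 0.79, -0.02, 0], [-0.0003, -0.0001, 0.0078, -0.0, 0.79, -0.02, 0]]
tip [0.54466996 0.09864358 0.10560131] [288.3690241  173.60569884] hole [288.62259666 185.09523283] pinend [283.74673151 185.86201298]
```

View pics/c8.png

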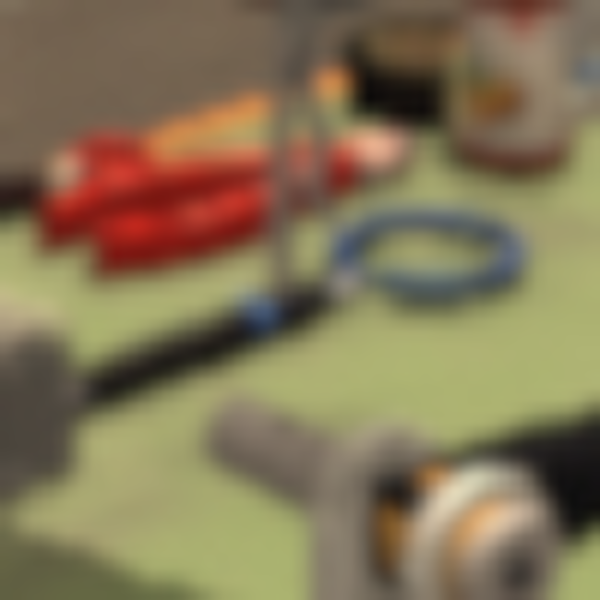

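The tip shows at (288.1,173.3) against the predicted (288.4,173.6), and the pin end at about (284,185.5) also matches the model. Going down gently.

Emit:
jog_arm --pt "0 0.0002 0.008 0 0 0 0" --pt "0 0 0.008 0 0 0 0" --pt "0 0 0.007 0 0 0 0" --pt "0 0 0.003 0 0 0 0" --pt "0 0 0.002 0 0 0 0"

```text
time_s: 16.42
tool_pos: [0.553, 0.098, 0.1377]
tool_rot: [[-0.996, 0.085, 0.028], [0.085, 0.996, -0.002], [-0.028, 0.0, -1.0]]
force: [-0.1, -0.3, -0.7]
gripper_width: 0.0092
gripper_force: 50.8
```

Emit:
jog_arm --pt "0 0 0.002 0 0 0 0" --pt "0 0 0.001 0 0 0 0"

```text
time_s: 16.68
tool_pos: [0.5531, 0.0981, 0.1348]
tool_rot: [[-0.996, 0.085, 0.028], [0.085, 0.996, -0.002], [-0.028, 0.0, -1.0]]
force: [0.8, -0.1, -0.1]
gripper_width: 0.0092
gripper_force: 50.8
```

Emit:
jog_arm --pt "0 0 0.001 0 0 0 0" --pt "0 0 0.001 0 0 0 0"

```text
time_s: 16.92
tool_pos: [0.5531, 0.0981, 0.1329]
tool_rot: [[-0.996, 0.085, 0.028], [0.085, 0.996, -0.002], [-0.028, 0.0, -1.0]]
force: [0.1, -0.4, 0.0]
gripper_width: 0.0091
gripper_force: 50.8
```

Emit:
jog_arm --pt "0 0 0.001 0 0 0 0" --pt "0 0 0.001 0 0 0 0"

```text
time_s: 17.18
tool_pos: [0.5532, 0.098, 0.1309]
tool_rot: [[-0.996, 0.085, 0.028], [0.085, 0.996, -0.002], [-0.028, 0.0, -1.0]]
force: [1.8, -0.9, -0.5]
gripper_width: 0.0093
gripper_force: 50.8
```

Emit:
jog_arm --pt "0 0 0.001 0 0 0 0" --pt "0 0 0.001 0 0 0 0"

```text
time_s: 17.42
tool_pos: [0.5533, 0.098, 0.1289]
tool_rot: [[-0.996, 0.085, 0.028], [0.085, 0.996, -0.002], [-0.028, 0.0, -1.0]]
force: [0.7, 0.5, -0.2]
gripper_width: 0.0094
gripper_force: 50.9
```

Emit:
jog_arm --pt "0 0 0.001 0 0 0 0" --pt "0 0 0.001 0 0 0 0"

```text
time_s: 17.68
tool_pos: [0.5533, 0.098, 0.1268]
tool_rot: [[-0.996, 0.085, 0.028], [0.085, 0.996, -0.002], [-0.028, 0.0, -1.0]]
force: [1.4, -0.3, 0.3]
gripper_width: 0.0095
gripper_force: 50.9
```

The leg is 7 mm into the hole with no resistance. Continuing.

Emit:
jog_arm --pt "0.0001 0 0.001 0 0 0 0" --pt "0.0001 0 0.001 0 0 0 0" --pt "0.0001 0 0.001 0 0 0 0" --pt "0.0001 0 0.001 0 0 0 0"

```text
time_s: 18.18
tool_pos: [0.5531, 0.098, 0.1229]
tool_rot: [[-0.996, 0.085, 0.028], [0.085, 0.996, -0.002], [-0.028, 0.0, -1.0]]
force: [2.6, -1.1, 1.9]
gripper_width: 0.0093
gripper_force: 50.9
```

Emit:
jog_arm --pt "0.0001 0 0.001 0 0 0 0" --pt "0.0001 0 0.001 0 0 0 0" --pt "0.0001 0 0.001 0 0 0 0"

```text
time_s: 18.55
tool_pos: [0.5529, 0.0981, 0.1199]
tool_rot: [[-0.996, 0.085, 0.028], [0.085, 0.996, -0.002], [-0.028, 0.0, -1.0]]
force: [4.9, -0.1, 2.1]
gripper_width: 0.0093
gripper_force: 51.0
```

Emit:
jog_arm --pt "0.0001 0 0.001 0 0 0 0" --pt "0.0001 0 0.001 0 0 0 0"

```text
time_s: 18.8
tool_pos: [0.5528, 0.0981, 0.1179]
tool_rot: [[-0.996, 0.085, 0.028], [0.085, 0.996, -0.002], [-0.029, 0.0, -1.0]]
force: [5.5, -0.5, 2.6]
gripper_width: 0.0095
gripper_force: 51.1
```

Emit:
jog_arm --pt "-0.0006 0 0.001 0 0 0 0" --pt "0 0 0 0 0 0 0"

```text
time_s: 19.05
tool_pos: [0.5531, 0.098, 0.1166]
tool_rot: [[-0.996, 0.085, 0.027], [0.085, 0.996, -0.002], [-0.027, 0.0, -1.0]]
force: [3.5, -0.6, -0.3]
gripper_width: 0.0093
gripper_force: 51.0
```

Emit:
jog_arm --pt "0 0 0.001 0 0 0 0" --pt "0 0 0.001 0 0 0 0"

```text
time_s: 19.3
tool_pos: [0.5531, 0.098, 0.1147]
tool_rot: [[-0.996, 0.085, 0.027], [0.085, 0.996, -0.002], [-0.028, 0.0, -1.0]]
force: [1.4, 0.1, 1.0]
gripper_width: 0.0094
gripper_force: 51.1
```

Emit:
jog_arm --pt "0 0 0.001 0 0 0 0" --pt "0 0 0.001 0 0 0 0"

```text
time_s: 19.55
tool_pos: [0.5535, 0.098, 0.1131]
tool_rot: [[-0.996, 0.085, 0.028], [0.085, 0.996, -0.002], [-0.028, 0.0, -1.0]]
force: [2.6, -0.6, 5.6]
gripper_width: 0.0089
gripper_force: 51.6
```

Emit:
jog_arm --pt "0 0 0.001 0 0 0 0" --pt "0 0 0.001 0 0 0 0"

```text
time_s: 19.8
tool_pos: [0.5539, 0.098, 0.1114]
tool_rot: [[-0.996, 0.085, 0.029], [0.085, 0.996, -0.002], [-0.029, 0.0, -1.0]]
force: [4.9, -0.6, 7.4]
gripper_width: 0.0089
gripper_force: 52.1
```

Emit:
jog_arm --pt "0 0 0.001 0 0 0 0"

```text
time_s: 19.92
tool_pos: [0.554, 0.098, 0.1104]
tool_rot: [[-0.996, 0.085, 0.029], [0.085, 0.996, -0.002], [-0.03, 0.0, -1.0]]
force: [5.2, 0.4, 2.2]
gripper_width: 0.0093
gripper_force: 51.2
```

Emit:
jog_arm --pt "0 0 0.001 0 0 0 0"

```text
time_s: 20.05
tool_pos: [0.5539, 0.098, 0.1091]
tool_rot: [[-0.996, 0.085, 0.029], [0.085, 0.996, -0.002], [-0.029, 0.0, -1.0]]
force: [6.3, -0.1, 2.9]
gripper_width: 0.009
gripper_force: 51.2
```

Emit:
jog_arm --pt "0 0 0.001 0 0 0 0"

```text
time_s: 20.18
tool_pos: [0.5541, 0.0979, 0.1081]
tool_rot: [[-0.996, 0.085, 0.029], [0.085, 0.996, -0.002], [-0.029, 0.0, -1.0]]
force: [6.9, -0.1, 4.7]
gripper_width: 0.0092
gripper_force: 51.5
```

Emit:
jog_arm --pt "-0.0003 0 0.001 0 0 0 0" --pt "0 0 0.001 0 0 0 0"

```text
time_s: 20.42
tool_pos: [0.5544, 0.0979, 0.106]
tool_rot: [[-0.996, 0.085, 0.029], [0.085, 0.996, -0.002], [-0.029, 0.0, -1.0]]
force: [6.6, 0.3, -0.1]
gripper_width: 0.0095
gripper_force: 50.9
```

Emit:
jog_arm --pt "0 0 0.001 0 0 0 0"

```text
time_s: 20.55
tool_pos: [0.5544, 0.098, 0.105]
tool_rot: [[-0.996, 0.085, 0.029], [0.085, 0.996, -0.002], [-0.029, 0.0, -1.0]]
force: [7.0, -0.2, 1.4]
gripper_width: 0.0095
gripper_force: 51.2
```

Emit:
jog_arm --pt "0 0 0.001 0 0 0 0"

```text
time_s: 20.68
tool_pos: [0.5545, 0.0979, 0.104]
tool_rot: [[-0.996, 0.085, 0.029], [0.085, 0.996, -0.002], [-0.029, 0.0, -1.0]]
force: [6.6, -0.4, 2.5]
gripper_width: 0.009
gripper_force: 51.2
```

Emit:
jog_arm --pt "0 0 0.001 0 0 0 0"

```text
time_s: 20.8
tool_pos: [0.5545, 0.0979, 0.103]
tool_rot: [[-0.996, 0.085, 0.029], [0.085, 0.996, -0.002], [-0.029, 0.0, -1.0]]
force: [6.9, -0.0, 2.2]
gripper_width: 0.0097
gripper_force: 51.4
```

Emit:
jog_arm --pt "0 0 0.001 0 0 0 0" --pt "0 0 0.001 0 0 0 0"

```text
time_s: 21.05
tool_pos: [0.5544, 0.0979, 0.1008]
tool_rot: [[-0.996, 0.085, 0.029], [0.085, 0.996, -0.002], [-0.029, 0.0, -1.0]]
force: [5.9, -0.2, -0.1]
gripper_width: 0.0093
gripper_force: 50.8
```

Emit:
jog_arm --pt "0 0 0.001 0 0 0 0" --pt "0 0 0.001 0 0 0 0"

```text
time_s: 21.3
tool_pos: [0.5542, 0.0979, 0.0987]
tool_rot: [[-0.996, 0.085, 0.028], [0.085, 0.996, -0.002], [-0.028, 0.0, -1.0]]
force: [5.1, -0.4, -0.6]
gripper_width: 0.0091
gripper_force: 50.8
```

Emit:
jog_arm --pt "0 0 0.001 0 0 0 0" --pt "0 0 0.001 0 0 0 0"

```text
time_s: 21.55
tool_pos: [0.5539, 0.098, 0.0966]
tool_rot: [[-0.996, 0.085, 0.027], [0.085, 0.996, -0.002], [-0.027, 0.0, -1.0]]
force: [3.8, -0.7, -0.9]
gripper_width: 0.0094
gripper_force: 50.8
```

Emit:
jog_arm --pt "0 0 0.001 0 0 0 0"

```text
time_s: 21.68
tool_pos: [0.5541, 0.098, 0.0958]
tool_rot: [[-0.996, 0.085, 0.028], [0.085, 0.996, -0.002], [-0.028, 0.0, -1.0]]
force: [3.4, -0.2, 3.3]
gripper_width: 0.0088
gripper_force: 51.2
```

Emit:
jog_arm --pt "0 0 0.0005 0 0 0 0" --pt "0 0 0 0 0 0 0"

```text
time_s: 21.92
tool_pos: [0.5542, 0.098, 0.0955]
tool_rot: [[-0.996, 0.085, 0.028], [0.085, 0.996, -0.002], [-0.028, 0.0, -1.0]]
force: [3.0, -0.6, 3.4]
gripper_width: 0.009
gripper_force: 51.3
```

Emit:
jog_arm --pt "0 0 0.0005 0 0 0 0" --pt "0 0 0 0 0 0 0"

```text
time_s: 22.18
tool_pos: [0.5543, 0.098, 0.095]
tool_rot: [[-0.996, 0.085, 0.028], [0.085, 0.996, -0.002], [-0.028, 0.0, -1.0]]
force: [4.3, -1.4, 3.4]
gripper_width: 0.0092
gripper_force: 51.5
```

The snap was felt: Fz went negative and then rose again at the seated height. Releasing and rising.

Emit:
jog_arm --pt "0 0 0 0 0 0 0.2" --pt "0 0 0 0 0 0 0.35" --pt "0 0 0 0 0 0 0.35" --pt "0.0002 0 -0.01 0 0 0 0.35" --pt "0.001 0 -0.03 0 0 0 0.35" --pt "0.001 0 -0.04 0 0 0 0.35" --pt "0 -0.05 -0.04 0 0 0 0.35"

```text
time_s: 23.05
tool_pos: [0.5443, 0.0511, 0.2157]
tool_rot: [[-0.996, 0.081, 0.028], [0.081, 0.997, -0.002], [-0.028, 0.001, -1.0]]
force: [1.5, -1.2, 0.4]
gripper_width: 0.0295
gripper_force: 0.0
```

Emit:
jog_arm --pt "0 -0.06 -0.03 0 0 0 0.35" --pt "0 -0.06 0 0 0 0 0.35" --pt "0 -0.06 0 0 0 0 0.35" --pt "0 -0.06 0 0 0 0 0.35" --pt "0 0 0 0 0 0 0.35"

```text
time_s: 23.68
tool_pos: [0.5229, -0.1887, 0.242]
tool_rot: [[-0.996, 0.089, 0.027], [0.089, 0.996, -0.003], [-0.028, -0.0, -1.0]]
force: [0.4, 2.0, -0.1]
gripper_width: 0.0299
gripper_force: 0.0
```

```bash
python3 - <<'E'
from h import *
d=snap('scene','scene8.png');c=snap('top','top8.png');print(observe()['force'],observe()['tool_pos'])
eye=np.array([.5453,.0987,.065])
print('tip',proj(*d[1:],eye-[0,0,.03]),'top',proj(*d[1:],eye+[0,0,.062]))
a=cv2.resize(d[0]['img'][150:205,265:315],(500,550),interpolation=cv2.INTER_CUBIC)
b=cv2.resize(c[0]['img'][160:215,230:260],(300,550),interpolation=cv2.INTER_CUBIC)
cv2.imwrite('pics/c9.png',np.hstack([a,b]))
E
```

```text
[1.04451934 0.32468299 0.47962911] [ 0.5235346  -0.18548678  0.24213502]
tip [288.7275422  198.90551839] top [288.47373389 165.50566988]
```

View pics/c9.png

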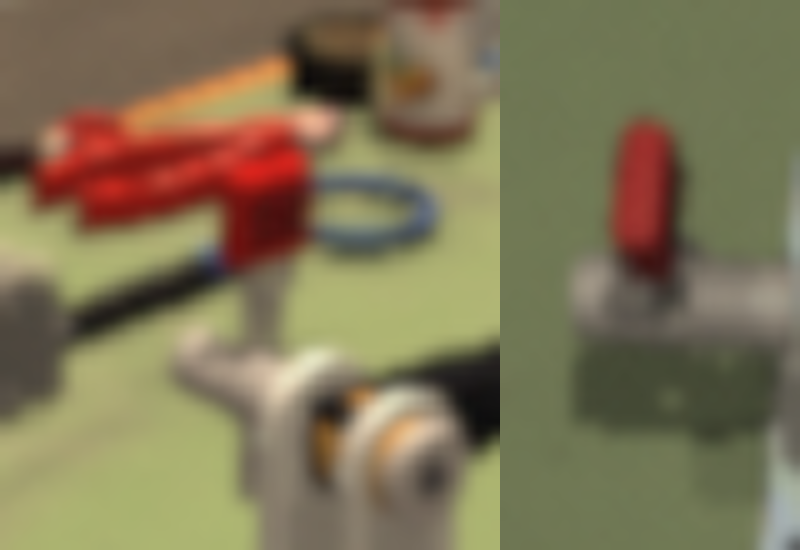

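The clip stands seated. The leg tip shows below the pin at about row 199, as predicted for fully seated (198.9), and the grip top is at about row 165. The pin is still home and the robot is clear.

```bash
python3 -c "
from station import *
print(finish_job())"
```

```text
the job is handed in; nothing more can be done
None
```

The pin is pushed home to its stop and the R-clip is snapped through its cross-hole and released. The job was handed in at about 24 s; I felt the snap, and the last pictures match the seated pose.

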